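# Rinse a bottle on the spring-valve bottle rinser

### The arm

A 7-joint arm with a two-finger parallel gripper is mounted at the origin on the work surface. World frame = base frame: x ahead of the robot, y to its left, z up, the work surface at z = 0. Lengths are in m, angles in rad, forces in N, time in s.
With the tool pointing down it reaches from about 0.4 to 0.85 m from the base axis. Payload 10.4 kg.
Tool frame: the origin (TCP) lies on the centre line of the jaws, within the pads' length; the fingertips stand 22 mm ahead of it and the grasp point (between the pads) lies 3 mm ahead of it; z points along the fingers, y is the line along which they close (so a half turn about z gives the same grasp; the last joint's range is limited). The gripper opens to 87 mm and grips with 3 to 60 N. Pads are 19 mm wide; open, the fingers measure 117 mm over their backs; the gripper's body (75 mm by 190 mm) begins 51 mm behind the grasp point.
Start: joints at [1.096, 0.332, -0.065, 1.46, 0.022, 1.35, -0.088], TCP at [0.273, -0.562, 0.245] pointing down, gripper open.
Joint ranges: [-2.6, 2.6], [-0.5, 2.12], [-1.47, 1.34], [0.16, 2.42], [-1.27, 4.41], [0.06, 2.06], [-2.6, 2.6]. Speed limits (rad/s): [2.22, 2.22, 2.79, 2.79, 3.14, 3.14, 3.14].

### API

Orientations are given as a unit quaternion [x, y, z, w].
In Python, from bench import r, imaging gives the robot as it stands (r), with the cameras (imaging).
- The arm moves only by the tool jog_arm, called as name([rows], argument=value, ...), one row to a line, values as JSON. Schema: {"type":"object","properties":{"plan":{"type":"array","items":{"type":"array","prefixItems":[{"type":"array","items":{"type":"number"},"minItems":3,"maxItems":3},{"type":"number"},{"type":"number"}],"minItems":3,"maxItems":3},"minItems":1,"maxItems":12},"clamp_n":{"type":"number"},"only":{"type":"string"},"quiet":{"type":"boolean"},"lines":{"type":"string"}},"required":["plan"],"additionalProperties":false}. plan is a list of rows, 1 to 12 of them, each written [[dx, dy, dz], turn, opening]: dx, dy, dz in units of 100 mm, then a turn about the tool's z in rad, then the finger opening in m; each row is the pose to reach, as a shift and turn from the pose commanded when the call began, along the tool's axes at that moment; what a row does not reach only later rows make up. A row lasts 1/10 s, in which the tool goes at most 0.05 m and 0.15 rad, less where a joint would pass 70% of its speed; a pose out of reach is approached as far as the arm can. The fingers move at their own pace and stop on an object; clamp_n is the grip in N (left out, the last holds). Time passes only in rows, so rows that do not move let the fingers close. The tool returns the time, the measured TCP pose, the force, the opening and the grip force at its end. only (a regular expression) keeps the lines of the reply that match it, lines (a string "A,B") keeps lines A to B, and quiet returns only ok. Input that does not fit is refused with a message, and nothing moves.
- r.read_state(): the state, without advancing time (a new reading comes with each control period).
- imaging.camera(name): name is "scene" or "top"; returns a dict with "img" (420x560x3 uint8, red, green, blue), "fx", "fy", "cx", "cy" (pixels), "k1" (the pictures are not rectified: a ray, as slopes to the right and down, at radius r is drawn at 1 + k1 r^2 times it, then the intrinsics apply), "pose" (4x4, takes a point from camera to world coordinates). Camera axes: x right, y down, z forward; pixel columns grow to the right and rows downward; lengths in m; the calibration is good to about 2 mm. A picture is of the moment at which its call begins. There is no depth.
- r.close_job(): hands the job in; it is judged then, once.
The state is a dict: "time": time; "joint_positions": joint angles; "joint_vel": joint speeds; "joint_torque": joint torques, N m; "ee_pos": TCP position; "eef_rot": TCP orientation; "ft_force": force on the tool from outside, world axes, zero at the start; "torque": the same for the moment, N m; "width": finger opening in m; "grip_force": force on a finger pad.
Only numpy, scipy, OpenCV 4.12 (cv2) and the standard library are available. Lean on these libraries where they do the work, as an engineer would, in place of code of your own. Each camera call takes 0.05 s, during which the arm holds its last target. There are 200 camera calls.

### The job

Rinse the used amber bottle: pick it up off the draining mat, turn it upside down over the jet of the rinser so that the jet goes up into its neck, and press the platen fully down with the bottle's mouth to open the valve, firmly but without ramming it. Finish while holding the bottle there, straight upside down with the platen fully down: do not let go. Leave everything else on the bench where it is.

Things in the scene. Friction and masses are not known exactly. Their poses are not given: they have to be found in the camera images.
- bottle: The used bottle: open square amber-glass bottle with a blank white patch, lying on a flat side on the mat, mouth pointing roughly away from the robot. Body 50 x 50 mm, flat sides 100 mm long, then short shoulder and round neck; 140 mm long in all; 0.17 kg. Origin: centre of its base; z runs along it from base to mouth, x and y square to the flat sides. As it lies, its axis is 25 mm above the mat
- bottle_mouth (a point): Centre of the bottle's open mouth, 140 mm along its z from the base. The round neck is 36 mm outside and 28 mm inside, and the bottle is hollow, more than 100 mm deep
- mat: Flat blue-grey ribbed rubber draining mat, 210 x 160 x 4 mm, fixed, the bottle lies on it. Origin: centre of its underside
- rinser: Bottle rinser: fixed square steel drip tray, 200 x 200 mm, rim 30 mm high, black round valve body in the middle, supply cock with green knob behind (145 mm from the centre, 46 mm high). Origin: centre of its underside; z up. On its axis stands the jet, a fixed upright steel post 10 mm thick, and around the jet the grey spring platen
- jet_tip (a point): Top of the fixed jet post, 95 mm above the bench, on the rinser's axis
- platen_top (a point): Centre of the upper face of the spring platen, a grey six-armed star (hub 48 mm across, arms to 88 mm across) around the jet. Its face is 60 mm above the bench when free (35 mm below the jet's tip) and 40 mm when fully down; moves with the platen
- platen (a joint): How far the platen is pushed down, in m: 0 free, 0.020 fully down on its stop. A spring pushes it up: about 3.5 N starts it, 13.5 N holds it fully down; it comes up again when released
- clear_bottle: Bystander: clear square bottle with white cap, standing, 50 x 50 x 140 mm. Origin: centre of its underside
- cap: Bystander: black screw cap lying on the bench, 41 mm across, 20 mm high. Origin: centre of its underside
- beaker: Bystander: clear glass beaker, 68 mm across, 90 mm high. Origin: centre of its underside
- flask: Bystander: clear conical flask, standing, 82 mm across at the foot, 122 mm high. Origin: centre of its underside
- green_bottle: Bystander: tall green glass bottle with red cap, 72 mm across, 270 mm high. Origin: centre of its underside
- brush: Bystander: white bottle brush on a wire handle lying on the bench, about 200 mm long. Origin: on the bench under its middle
- thermometer: Bystander: glass thermometer with red end through a cork bung, lying on the bench, 200 mm long. Origin: on the bench under its middle

How it is judged:
By the outcome, as a careful person would: the job done as asked, in the order asked, and still so for the second after the job is handed in, while the arm keeps its last pose, push and grip.
It also fails if it takes over 51 s, if anything falls off the work surface, if the arm or the gripper's body presses on something with over 40 N, if the wrist force passes 120 N, or if a joint passes its speed limit or range.

## Working session

There is one attempt and no reset: what is moved stays moved. The work goes in short steps, Python scripts to look and compute and a tool call to move; the robot and the scene stay as the last step left them, time stands still between calls to the robot, and variables do not carry over. Pictures are saved under pics/ and viewed, at most 10 in all, crops included, and the job is handed in when it is done.

```bash
ls; mkdir -p pics; cat > h.py <<'E'
import numpy as np, cv2
from bench import r, imaging
from scipy.spatial.transform import Rotation as R
def ray(c,u,v):
    d=np.array([(u-c["cx"])/c["fx"],(v-c["cy"])/c["fy"]]); s=d.copy()
    for _ in range(20): s=d/(1+c["k1"]*(s@s))
    P=np.array(c["pose"]); return P[:3,3],P[:3,:3]@np.array([s[0],s[1],1])
def onz(c,u,v,z):
    o,d=ray(c,u,v); return o+d*(z-o[2])/d[2]
def save(c,n): cv2.imwrite("pics/"+n,cv2.cvtColor(c["img"],cv2.COLOR_RGB2BGR))
E
python3 - <<'E'
from h import *
s=r.read_state()
print(s)
for n in("top","scene"):
    c=imaging.camera(n); save(c,n+"1.png"); print({k:c[k] for k in c if k!="img"})
E
```

```text
bench.py
pics
{'time': 0.0, 'joint_positions': array([ 1.09638576,  0.33287269, -0.06470808,  1.4609542 ,  0.02157016,
        1.34990866, -0.08850527]), 'joint_vel': array([-8.41857485e-04,  2.31395595e-04, -1.53282104e-03,  1.34849532e-03,
        1.81609236e-04, -5.72304934e-05, -5.47125315e-04]), 'joint_torque': array([ 2.12912455e-03, -6.23259330e+01,  2.58013560e-02, -3.89882755e+01,
       -6.12504291e-02,  4.01040958e-02,  1.63337154e-04]), 'ee_pos': array([ 0.27272013, -0.56195245,  0.24374727]), 'eef_rot': array([ 9.74589565e-01,  2.23996998e-01, -1.80011157e-04, -7.01708751e-04]), 'ft_force': array([ 0.90374644,  0.41906567, -0.59025015]), 'torque': array([ 0.01144472, -0.01091149,  0.04975062]), 'grip_force': 0.0, 'width': 0.08696140732820581}
{'fx': 431.2936286018366, 'fy': 431.2936286018366, 'cx': 282.91215298050537, 'cy': 204.45042593921988, 'k1': 0.04393161124258582, 'pose': array([[ 0.01639243, -0.98772781,  0.15532247,  0.41438328],
       [-0.99984187, -0.01726419, -0.00426519, -0.04045475],
       [ 0.00689437, -0.15522799, -0.98785461,  1.26280101],
       [ 0.        ,  0.        ,  0.        ,  1.        ]])}
{'fx': 417.37860442659235, 'fy': 417.37860442659235, 'cx': 282.28326926871546, 'cy': 212.35711928136078, 'k1': -0.07124606853887937, 'pose': array([[ 0.84649188,  0.4275352 , -0.31727771,  0.99933124],
       [ 0.53214633, -0.66098073,  0.52907916, -0.72680424],
       [ 0.01648552, -0.61669938, -0.78702611,  1.09365002],
       [ 0.        ,  0.        ,  0.        ,  1.        ]])}
```

View pics/top1.png

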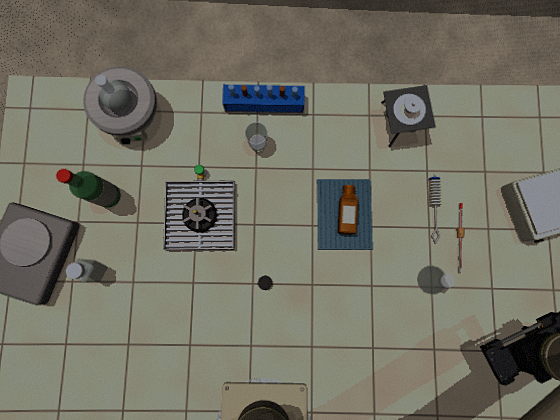

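View pics/scene1.png

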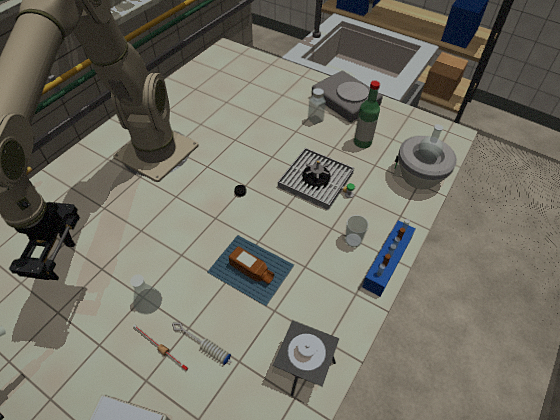

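The top view shows the amber bottle near (348,210), its mouth at the top (away from the robot). The rinser is near (200,215), with the jet at its middle. The scene view shows the bottle near (250,263) and the rinser near (316,178). The jog can't tilt the tool, so I'll grip lightly near the base and let the bottle swing mouth-down.

```bash
python3 - <<'E'
from h import *
c=imaging.camera("top"); s=imaging.camera("scene")
for n,k in(("top",c),("scene",s)):
    im=cv2.GaussianBlur(k["img"],(3,3),0); h=cv2.cvtColor(im,cv2.COLOR_RGB2HSV)
    m=((h[...,0]<20)&(h[...,1]>130)&(h[...,2]>50)).astype(np.uint8)
    box=(310,370,170,250) if n=="top" else (215,290,230,290)
    z=np.zeros_like(m); z[box[2]:box[3],box[0]:box[1]]=m[box[2]:box[3],box[0]:box[1]]
    cs=max(cv2.findContours(z,0,2)[0],key=cv2.contourArea); hl=cv2.convexHull(cs)
    ap=cv2.approxPolyDP(hl,2,True)[:,0]
    print(n,cv2.contourArea(cs),ap.tolist())
    for p in ap: print(p,onz(k,*p,.004).round(4)[:2],onz(k,*p,.029).round(4)[:2],onz(k,*p,.054).round(4)[:2])
    cv2.drawContours(k["img"],[ap[:,None]],0,(0,255,0),1) if 0 else None
a=cv2.resize(c["img"][170:260,155:245],(400,400),interpolation=2)
b=cv2.resize(s["img"][140:215,270:365],(400,316),interpolation=2)
d=cv2.resize(c["img"][170:250,310:380],(400,457),interpolation=2)
e=cv2.resize(s["img"][225:300,205:295],(380,316),interpolation=2)
o=np.zeros((600,800,3),np.uint8); 
o[:400,:400]=a;o[:316,400:]=b;o[316:600,400:780]=e[:284]
cv2.imwrite("pics/crop.png",o[...,::-1])
E
```

```text
top 694.5 [[352, 185], [357, 201], [356, 230], [344, 232], [339, 230], [340, 202], [344, 186]]
[352 185] [ 0.6745 -0.2505] [ 0.6693 -0.2463] [ 0.6641 -0.2421]
[357 201] [ 0.6265 -0.2648] [ 0.6223 -0.2604] [ 0.618  -0.2559]
[356 230] [ 0.5404 -0.261 ] [ 0.5379 -0.2566] [ 0.5354 -0.2522]
[344 232] [ 0.5339 -0.2259] [ 0.5315 -0.2222] [ 0.5291 -0.2185]
[339 230] [ 0.5395 -0.2113] [ 0.537  -0.2079] [ 0.5345 -0.2045]
[340 202] [ 0.6226 -0.2146] [ 0.6185 -0.2111] [ 0.6143 -0.2077]
[344 186] [ 0.671  -0.2267] [ 0.6659 -0.223 ] [ 0.6608 -0.2193]
scene 387.5 [[229, 256], [237, 247], [261, 260], [272, 273], [272, 278], [266, 282]]
[229 256] [ 0.5134 -0.2268] [ 0.5245 -0.2383] [ 0.5357 -0.2497]
[237 247] [ 0.5146 -0.1868] [ 0.5257 -0.1992] [ 0.5368 -0.2116]
[261 260] [ 0.6037 -0.1855] [ 0.6128 -0.1979] [ 0.6219 -0.2104]
[272 273] [ 0.6565 -0.2054] [ 0.6644 -0.2173] [ 0.6723 -0.2293]
[272 278] [ 0.6657 -0.2195] [ 0.6734 -0.2312] [ 0.6811 -0.2428]
[266 282] [ 0.6582 -0.2403] [ 0.666  -0.2514] [ 0.6738 -0.2626]
```

View pics/crop.png

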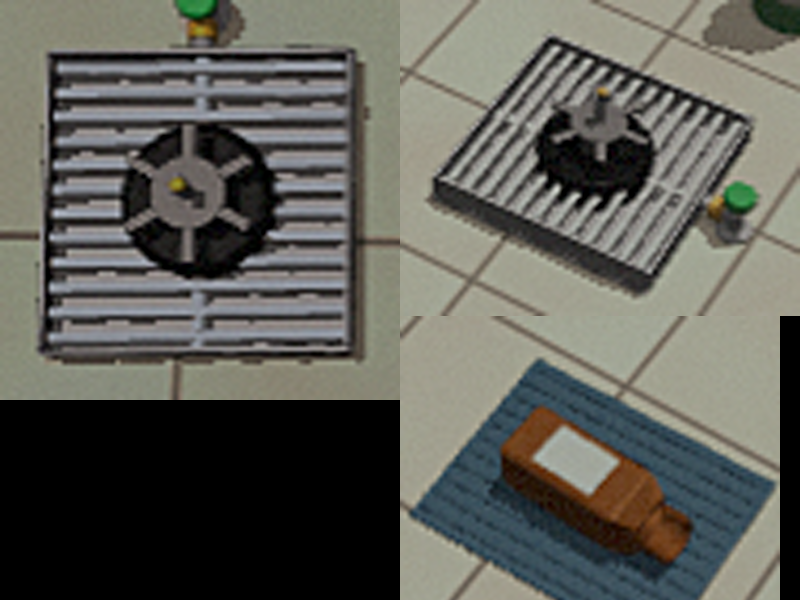

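```bash
cat >> h.py <<'E'
def tool(target):
    s=r.read_state(); Rm=R.from_quat(s["eef_rot"]).as_matrix()
    return (Rm.T@(np.array(target)-s["ee_pos"])).round(4), np.degrees(0)+np.arctan2(Rm[1,0],Rm[0,0]).round(4)
def tri(*cr):
    A=0;b=0
    for o,d in cr:
        d=d/np.linalg.norm(d);M=np.eye(3)-np.outer(d,d);A=A+M;b=b+M@o
    return np.linalg.solve(A,b)
E
python3 - <<'E'
from h import *
c=imaging.camera("top"); s=imaging.camera("scene"); P=[]
for k,(u,v) in((c,(195,211)),(s,(318,162))):
    h=cv2.cvtColor(k["img"],cv2.COLOR_RGB2HSV)[v-5:v+6,u-5:u+6].astype(int)
    w=((h[...,0]>12)&(h[...,0]<35)&(h[...,1]>110))*h[...,1]*1.0
    yy,xx=np.mgrid[v-5:v+6,u-5:u+6]; p=((w*xx).sum()/w.sum(),(w*yy).sum()/w.sum()); P.append(p)
    print(p,(w>0).sum(),onz(k,*p,.095))
t=tri(ray(c,*P[0]),ray(s,*P[1])); print("tip",t)
q=[onz(c,(x+.5)/4.444-.5+155,(y+.5)/4.444-.5+170,.03) for x,y in((50,52),(354,50),(356,352),(42,350))]
print("corners",np.round(q,4),np.mean(q,0))
print(tool([.546,-.2315,.2]),tool([.546,-.2315,.033]))
E
```

```text
(np.float64(194.75279642058166), np.float64(211.1476510067114)) 9 [0.57532586 0.19443972 0.095     ]
(np.float64(317.46256239600666), np.float64(161.47088186356072)) 4 [0.58033948 0.19365805 0.095     ]
tip [0.57730675 0.19643305 0.09050695]
corners [[0.6703 0.2951 0.03  ]
 [0.6753 0.0971 0.03  ]
 [0.4782 0.0891 0.03  ]
 [0.4764 0.2887 0.03  ]] [0.5750468  0.19249094 0.03      ]
(array([ 0.3901, -0.1782,  0.0444]), np.float64(0.4518)) (array([ 0.3901, -0.1782,  0.2114]), np.float64(0.4518))
```

Careful with the scale: shifts go in units of 100 mm. That gives: 0.39 m is 3.9, 0.35 m is 3.5.

jog_arm([
  [[0.45, -0.2, 0], 0.12, 0.087],
  [[0.9, -0.4, 0], 0.24, 0.087],
  [[1.3, -0.6, 0.1], 0.36, 0.087],
  [[1.75, -0.8, 0.2], 0.487, 0.087],
  [[2.2, -1, 0.3], 0.487, 0.087],
  [[2.6, -1.2, 0.4], 0.487, 0.087],
  [[3.05, -1.4, 0.4], 0.487, 0.087],
  [[3.5, -1.6, 0.4], 0.487, 0.087],
  [[3.9, -1.78, 0.6], 0.487, 0.087],
  [[3.9, -1.78, 0.8], 0.487, 0.087],
  [[3.9, -1.78, 0.8], 0.487, 0.087],
  [[3.9, -1.78, 0.8], 0.487, 0.087],
], clamp_n=3)

```text
time: 1.5
ee_pos: [0.5454, -0.233, 0.1648]
eef_rot: [1.0, -0.018, -0.0, 0.0]
ft_force: [0.0, -0.2, 0.3]
width: 0.0872
grip_force: 0.0
```

```bash
python3 - <<'E'
from h import *
print(tool([.546,-.2315,.033]))
c=imaging.camera("scene"); cv2.imwrite("pics/pre.png",cv2.resize(c["img"][170:300,180:340],(640,520),interpolation=2)[...,::-1])
E
```

```text
(array([ 0.0006, -0.0015,  0.1318]), np.float64(-0.0366))
```

View pics/pre.png

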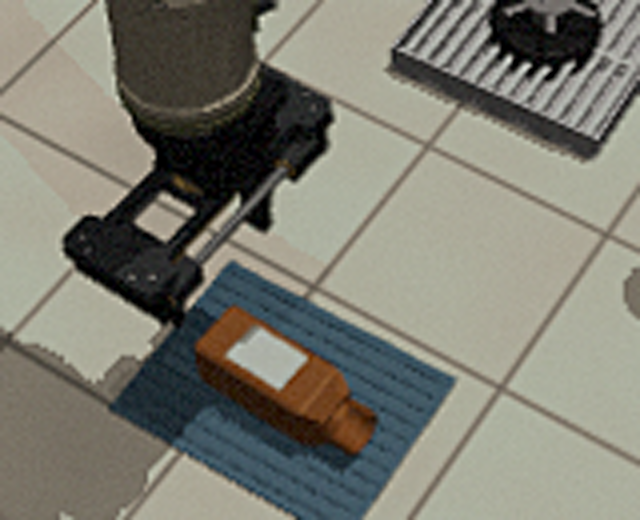

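The open jaws stand above the base end of the bottle (base about (215,345) in the crop) and straddle it, as planned. Going down and closing lightly.

jog_arm([
  [[0, -0.01, 0.4], 0, 0.087],
  [[0, -0.01, 0.8], 0, 0.087],
  [[0, -0.01, 1.1], 0, 0.087],
  [[0, -0.01, 1.3], 0, 0.087],
  [[0, -0.01, 1.31], 0, 0.087],
  [[0, -0.01, 1.31], 0, 0.087],
], clamp_n=3)

```text
time: 2.15
ee_pos: [0.5464, -0.2321, 0.0349]
eef_rot: [1.0, -0.018, 0.001, 0.0]
ft_force: [0.0, -0.2, 0.9]
width: 0.0866
grip_force: 0.0
```

jog_arm([
  [[0, 0, 0], 0, 0.04],
  [[0, 0, 0], 0, 0.04],
  [[0, 0, 0], 0, 0.04],
  [[0, 0, 0], 0, 0.04],
  [[0, 0, 0], 0, 0.04],
  [[0, 0, 0], 0, 0.04],
  [[0, 0, 0], 0, 0.04],
  [[0, 0, 0], 0, 0.04],
], clamp_n=3)

```text
time: 2.95
ee_pos: [0.5461, -0.2307, 0.0337]
eef_rot: [1.0, -0.017, -0.0, -0.0]
ft_force: [-2.1, 1.7, 3.6]
width: 0.0505
grip_force: 3.0
```

```bash
python3 - <<'E'
from h import *
c=imaging.camera("scene"); a=cv2.resize(c["img"][190:300,190:310],(436,400),interpolation=2)
c=imaging.camera("top"); b=cv2.resize(c["img"][170:270,310:400],(360,400),interpolation=2)
cv2.imwrite("pics/grip.png",np.hstack([a,b])[...,::-1])
E
```

```text
(no output)
```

View pics/grip.png

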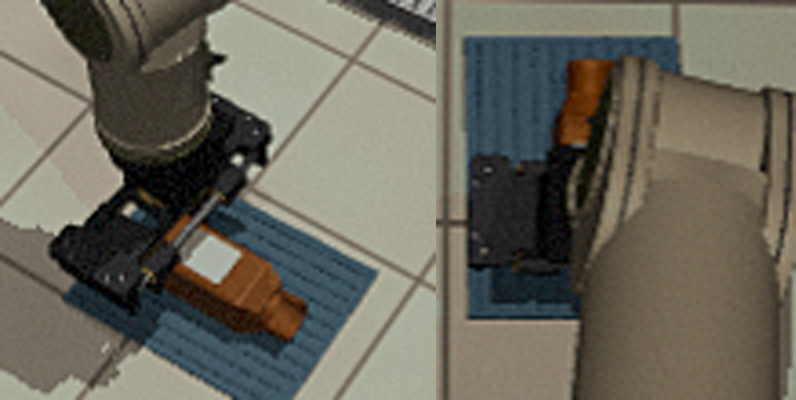

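The jaws grip the base end, 50.5 mm wide, with the neck at (290,320) in the left crop. Lifting gently.

Scaled: -0.13 m is -1.3, -0.12 m is -1.2.

jog_arm([
  [[0, 0, -0.05], 0, 0.04],
  [[0, 0, -0.1], 0, 0.04],
  [[0, 0, -0.2], 0, 0.04],
  [[0, 0, -0.35], 0, 0.04],
  [[0, 0, -0.5], 0, 0.04],
  [[0, 0, -0.65], 0, 0.04],
  [[0, 0, -0.8], 0, 0.04],
  [[0, 0, -0.95], 0, 0.04],
  [[0, 0, -1.1], 0, 0.04],
  [[0, 0, -1.2], 0, 0.04],
  [[0, 0, -1.3], 0, 0.04],
  [[0, 0, -1.3], 0, 0.04],
], clamp_n=5)

```text
time: 4.25
ee_pos: [0.5467, -0.2311, 0.165]
eef_rot: [1.0, -0.018, 0.001, 0.0]
ft_force: [0.8, 0.1, -2.0]
width: 0.0497
grip_force: 5.0
```

```bash
python3 - <<'E'
from h import *
c=imaging.camera("scene"); a=cv2.resize(c["img"][150:300,180:310],(520,600),interpolation=2)
cv2.imwrite("pics/lift.png",a[...,::-1])
E
```

```text
(no output)
```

View pics/lift.png

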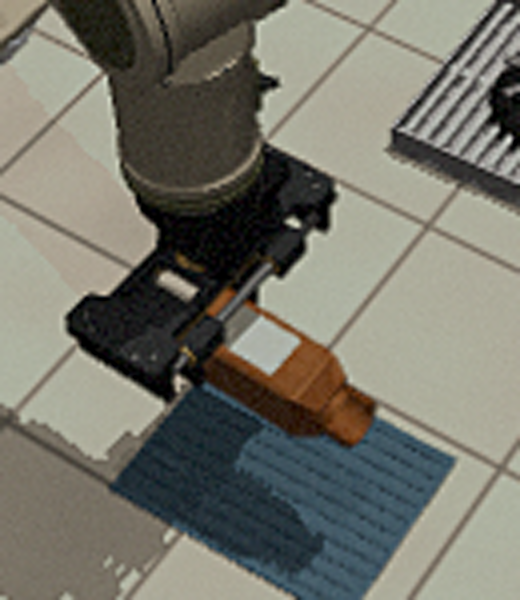

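At 5 N the bottle was lifted level and didn't swing (neck at (350,415)). Easing the grip to 3 N.

```bash
cat > look.py <<'E'
from h import *
import sys
s=r.read_state(); print("F",s["ft_force"].round(2),"T",s["torque"].round(3),"w",s["width"].round(4),s["ee_pos"].round(4))
c=imaging.camera("scene"); h=cv2.cvtColor(c["img"],cv2.COLOR_RGB2HSV)
m=((h[...,0]<18)&(h[...,1]>130)&(h[...,2]>50)).astype(np.uint8)
u0,v0=int(sys.argv[1]),int(sys.argv[2])
z=m[v0:v0+130,u0:u0+130]; cs=cv2.findContours(z,0,2)[0]; k=max(cs,key=cv2.contourArea)
print(cv2.contourArea(k),"box",cv2.boundingRect(k),"hull",(cv2.approxPolyDP(cv2.convexHull(k),2,True)[:,0]+[u0,v0]).tolist())
E
python3 look.py 180 180
```

jog_arm([
  [[0, 0, 0], 0, 0.04],
  [[0, 0, 0], 0, 0.04],
  [[0, 0, 0], 0, 0.04],
], clamp_n=3)

```text
time: 4.6
ee_pos: [0.5459, -0.2308, 0.163]
eef_rot: [1.0, -0.018, -0.0, -0.0]
ft_force: [0.7, 0.1, -0.9]
width: 0.0498
grip_force: 3.0Traceback (most recent call last):
```

```bash
python3 look.py 180 180
```

```text
  File "look.py", line 3, in <module>
    s=r.read_state(); print("F",s["ft_force"].round(2),"T",s["torque"].round(3),"w",s["width"].round(4),s["ee_pos"].round(4))
                                                                                    ^^^^^^^^^^^^^^^^
AttributeError: 'float' object has no attribute 'round'
Traceback (most recent call last):
  File "look.py", line 3, in <module>
    s=r.read_state(); print("F",s["ft_force"].round(2),"T",s["torque"].round(3),"w",s["width"].round(4),s["ee_pos"].round(4))
                                                                                    ^^^^^^^^^^^^^^^^
AttributeError: 'float' object has no attribute 'round'
```

```bash
sed -i 's/s\["width"\].round(4)/round(s["width"],4)/' look.py; python3 look.py 180 180
```

```text
F [ 0.74  0.1  -0.9 ] T [0.043 0.078 0.005] w 0.0498 [ 0.5459 -0.2308  0.163 ]
297.5 box (50, 47, 20, 40) hull [[239, 227], [244, 231], [249, 249], [247, 261], [243, 266], [230, 256], [231, 241]]
```

```bash
python3 - <<'E'
from h import *
c=imaging.camera("scene"); a=cv2.resize(c["img"][190:290,190:290],(400,400),interpolation=2)
b=cv2.resize(imaging.camera("top")["img"][150:250,300:400],(400,400),interpolation=2)
cv2.imwrite("pics/swing.png",np.hstack([a,b])[...,::-1])
E
```

```text
(no output)
```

View pics/swing.png

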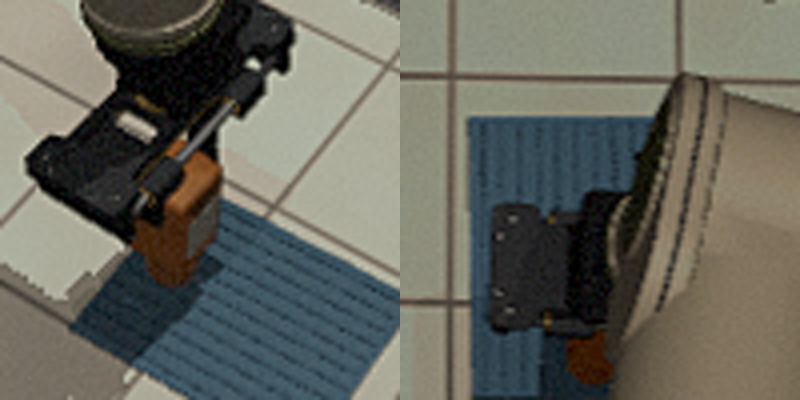

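The bottle has swung mouth-down: mouth at about (170,280) in the left crop, and seen below the gripper at (590,365) in the right. Let it settle, then measure the tilt.

```bash
cat >> look.py <<'E'
t=imaging.camera("top"); h=cv2.cvtColor(t["img"],cv2.COLOR_RGB2HSV)
m=((h[...,0]<18)&(h[...,1]>130)&(h[...,2]>40)).astype(np.uint8)
u1,v1=int(sys.argv[3]),int(sys.argv[4]); z=m[v1:v1+80,u1:u1+80]
cs=cv2.findContours(z,0,2)[0]
if cs:
    k=max(cs,key=cv2.contourArea); print("top",cv2.contourArea(k),(k[:,0]+[u1,v1]).tolist())
E
```

jog_arm([
  [[0, 0, 0], 0, 0.04],
  [[0, 0, 0], 0, 0.04],
  [[0, 0, 0], 0, 0.04],
  [[0, 0, 0], 0, 0.04],
], clamp_n=3)

```text
time: 5.15
ee_pos: [0.5461, -0.2309, 0.1636]
eef_rot: [1.0, -0.018, 0.0, 0.0]
ft_force: [-0.0, -0.3, -2.1]
width: 0.0503
grip_force: 3.0
```

```bash
python3 look.py 180 180 310 180
python3 - <<'E'
from h import *
s=imaging.camera("scene");t=imaging.camera("top")
def pj(c,p):
    P=np.array(c["pose"]); q=P[:3,:3].T@(p-P[:3,3]); q=q[:2]/q[2]; q=q*(1+c["k1"]*(q@q)); return (q*[c["fx"],c["fy"]]+[c["cx"],c["cy"]]).round(1)
e=r.read_state()["ee_pos"]
for a in(-20,-10,0,10,20):  # + = mouth away from robot
    a=np.radians(a); d=np.array([np.sin(a),-.036*np.sin(a),-np.cos(a)])
    x=np.array([np.cos(a),0,np.sin(a)]); g=e+[0,0,-.003]; mth=g+d*.127
    print(round(np.degrees(a)),"scene mouth",pj(s,mth),"top mouth",pj(t,mth),"top near rim",pj(t,mth-x*.018),"base ctr scene",pj(s,g-d*.013))
E
```

```text
F [-0.03 -0.28 -2.08] T [ 0.003 -0.019 -0.036] w 0.0503 [ 0.5461 -0.2309  0.1636]
222.0 box (41, 48, 24, 29) hull [[240, 228], [244, 235], [233, 253], [224, 256], [221, 251], [223, 245]]
top 88.0 [[349, 233], [347, 235], [342, 235], [342, 237], [343, 238], [342, 239], [342, 242], [343, 242], [345, 244], [345, 245], [351, 245], [352, 244], [352, 242], [353, 241], [352, 241], [350, 239], [350, 236], [351, 235], [351, 234], [350, 233]]
-20 scene mouth [224.6 248.3] top mouth [347.2 241.8] top near rim [347.6 247.7] base ctr scene [233.8 230.2]
-10 scene mouth [230.3 252.8] top mouth [347.1 234.5] top near rim [347.4 240.6] base ctr scene [233.2 229.7]
0 scene mouth [236.2 256.8] top mouth [347.2 226.8] top near rim [347.3 233.1] base ctr scene [232.5 229.3]
10 scene mouth [242.  260.1] top mouth [347.6 219.1] top near rim [347.5 225.4] base ctr scene [231.9 228.9]
20 scene mouth [247.7 262.6] top mouth [348.1 211.4] top near rim [347.8 217.6] base ctr scene [231.2 228.7]
```

jog_arm([
  [[0, 0, 0], 0, 0.04],
  [[0, 0, 0], 0, 0.04],
  [[0, 0, 0], 0, 0.04],
  [[0, 0, 0], 0, 0.04],
  [[0, 0, 0], 0, 0.04],
  [[0, 0, 0], 0, 0.04],
  [[0, 0, 0], 0, 0.04],
  [[0, 0, 0], 0, 0.04],
], clamp_n=3)

```text
time: 6.15
ee_pos: [0.5461, -0.2309, 0.1636]
eef_rot: [1.0, -0.018, 0.0, 0.0]
ft_force: [0.4, 0.6, -2.0]
width: 0.0501
grip_force: 3.0
```

```bash
python3 look.py 180 180 310 180
```

```text
F [ 0.39  0.64 -2.01] T [ 0.046  0.057 -0.037] w 0.0501 [ 0.5461 -0.2309  0.1636]
219.5 box (42, 48, 23, 29) hull [[240, 228], [244, 235], [233, 253], [224, 256], [224, 244]]
top 94.5 [[349, 233], [347, 235], [342, 235], [342, 242], [345, 245], [346, 245], [347, 246], [349, 246], [351, 244], [352, 244], [353, 243], [352, 242], [353, 241], [352, 241], [351, 240], [351, 239], [350, 238], [350, 235], [351, 234], [350, 233]]
```

jog_arm([
  [[0, 0, 0], 0, 0.04],
], clamp_n=3)

```text
time: 6.35
ee_pos: [0.5461, -0.2309, 0.1636]
eef_rot: [1.0, -0.018, 0.0, 0.0]
ft_force: [0.0, 0.9, -1.6]
width: 0.0502
grip_force: 3.0
```

```bash
python3 look.py 180 180 310 180
```

```text
F [ 0.03  0.85 -1.59] T [0.083 0.023 0.006] w 0.0502 [ 0.5461 -0.2309  0.1636]
224.5 box (42, 48, 23, 29) hull [[240, 228], [244, 235], [233, 253], [224, 256], [224, 244]]
top 95.5 [[349, 233], [347, 235], [342, 235], [342, 242], [345, 245], [346, 245], [347, 246], [349, 246], [350, 245], [351, 245], [352, 244], [353, 244], [352, 243], [352, 242], [353, 241], [352, 241], [351, 240], [351, 238], [350, 237], [350, 234], [351, 233]]
```

The swing has stopped about 17° past vertical, with the mouth towards the robot. I'll lower the mouth lightly onto the mat and draw the grip over it to square it up.

Scaled: 0.06 m is 0.6, 0.055 m is 0.55.

jog_arm([
  [[0.05, 0, 0], 0, 0.04],
  [[0.15, 0, 0.03], 0, 0.04],
  [[0.3, 0, 0.08], 0, 0.04],
  [[0.45, 0, 0.14], 0, 0.04],
  [[0.55, 0, 0.19], 0, 0.04],
  [[0.6, 0, 0.22], 0, 0.04],
  [[0.6, 0, 0.22], 0, 0.04],
  [[0.6, 0, 0.22], 0, 0.04],
  [[0.6, 0, 0.22], 0, 0.04],
], clamp_n=3)

```text
time: 7.35
ee_pos: [0.6055, -0.2332, 0.1417]
eef_rot: [1.0, -0.018, -0.0, 0.0]
ft_force: [-0.8, -0.3, -2.6]
width: 0.0499
grip_force: 3.0
```

```bash
python3 look.py 180 180 310 160
```

```text
F [-0.81 -0.27 -2.59] T [ 0.091 -0.08  -0.04 ] w 0.0499 [ 0.6055 -0.2332  0.1417]
167.0 box (58, 63, 25, 28) hull [[258, 243], [262, 249], [248, 270], [240, 269], [238, 266]]
top 135.5 [[349, 209], [346, 212], [341, 212], [342, 213], [342, 218], [341, 219], [342, 220], [342, 221], [343, 221], [344, 222], [343, 223], [344, 224], [345, 224], [346, 225], [350, 225], [350, 224], [352, 222], [352, 216], [353, 215], [353, 211], [352, 210], [350, 210]]
```

jog_arm([
  [[0, 0, 0.02], 0, 0.04],
  [[0, 0, 0.04], 0, 0.04],
  [[0, 0, 0.06], 0, 0.04],
  [[0, 0, 0.06], 0, 0.04],
], clamp_n=3)

```text
time: 7.85
ee_pos: [0.6062, -0.233, 0.1356]
eef_rot: [1.0, -0.018, 0.0, 0.0]
ft_force: [1.4, 0.3, 4.1]
width: 0.0502
grip_force: 3.0
```

Scaled: -0.03 m is -0.3, -0.025 m is -0.25.

jog_arm([
  [[-0.05, 0, 0], 0, 0.04],
  [[-0.1, 0, 0], 0, 0.04],
  [[-0.15, 0, 0], 0, 0.04],
  [[-0.2, 0, 0], 0, 0.04],
  [[-0.25, 0, 0], 0, 0.04],
  [[-0.3, 0, 0], 0, 0.04],
  [[-0.3, 0, 0], 0, 0.04],
], clamp_n=3)

```text
time: 8.55
ee_pos: [0.575, -0.232, 0.1351]
eef_rot: [1.0, -0.018, -0.001, -0.0]
ft_force: [0.4, 0.4, -1.8]
width: 0.0498
grip_force: 3.0
```

```bash
python3 look.py 180 180 310 160
```

```text
F [ 0.45  0.38 -1.84] T [ 0.042  0.152 -0.034] w 0.0498 [ 0.575  -0.232   0.1351]
221.0 box (54, 58, 20, 33) hull [[250, 238], [253, 240], [253, 258], [247, 269], [240, 270], [234, 262], [234, 257]]
top 17.5 [[347, 222], [347, 223], [346, 224], [341, 224], [342, 225], [344, 225], [345, 226], [346, 225], [347, 225], [348, 226], [352, 226], [351, 226], [350, 225], [350, 224], [349, 223], [349, 222]]
```

```bash
cat > pred.py <<'E'
from h import *
s=imaging.camera("scene");t=imaging.camera("top")
def pj(c,p):
    P=np.array(c["pose"]); q=P[:3,:3].T@(p-P[:3,3]); q=q[:2]/q[2]; q=q*(1+c["k1"]*(q@q)); return (q*[c["fx"],c["fy"]]+[c["cx"],c["cy"]])
S=r.read_state();e=S["ee_pos"]; X=R.from_quat(S["eef_rot"]).as_matrix()[:,0]; Y=np.cross([0,0,1],X); th=np.linspace(0,2*np.pi,40)
for a in(-15,-10,-5,0,5,10):  # + = mouth along tool +x
    a=np.radians(a); d=X*np.sin(a)-np.array([0,0,np.cos(a)]); n=X*np.cos(a)+np.array([0,0,np.sin(a)])
    m=e+[0,0,-.003]+d*.127; ring=[m+.018*(n*np.cos(q)+Y*np.sin(q)) for q in th]
    a1=np.array([pj(s,p) for p in ring]);a2=np.array([pj(t,p) for p in ring])
    print(round(np.degrees(a)),"scene rim u %.1f-%.1f vmax %.1f (at u %.1f)"%(a1[:,0].min(),a1[:,0].max(),a1[:,1].max(),a1[a1[:,1].argmax(),0]),"top u %.1f-%.1f vmax %.1f"%(a2[:,0].min(),a2[:,0].max(),a2[:,1].max()))
E
python3 pred.py
```

```text
-15 scene rim u 230.1-241.9 vmax 266.0 (at u 236.6) top u 339.7-352.1 vmax 234.5
-10 scene rim u 232.9-244.8 vmax 268.1 (at u 238.6) top u 339.7-352.0 vmax 231.0
-5 scene rim u 235.8-247.8 vmax 270.0 (at u 241.5) top u 339.8-352.1 vmax 227.4
0 scene rim u 238.8-250.7 vmax 271.8 (at u 244.5) top u 339.9-352.1 vmax 223.8
5 scene rim u 241.7-253.7 vmax 273.4 (at u 247.4) top u 340.0-352.2 vmax 220.0
10 scene rim u 244.7-256.5 vmax 274.9 (at u 249.3) top u 340.2-352.4 vmax 216.3
```

jog_arm([
  [[0, 0, 0.01], 0, 0.04],
  [[0, 0, 0.02], 0, 0.04],
  [[0, 0, 0.03], 0, 0.04],
  [[0, 0, 0.04], 0, 0.04],
  [[0, 0, 0.04], 0, 0.04],
  [[0, 0, 0.04], 0, 0.04],
], clamp_n=3)

```text
time: 9.35
ee_pos: [0.5761, -0.232, 0.1316]
eef_rot: [1.0, -0.018, 0.0, 0.0]
ft_force: [0.4, -0.8, 4.2]
width: 0.0499
grip_force: 3.0
```

```bash
python3 look.py 180 180 310 160; python3 pred.py
```

```text
F [ 0.44 -0.78  4.18] T [ 0.151  0.094 -0.034] w 0.0499 [ 0.5761 -0.232   0.1316]
192.0 box (55, 59, 19, 32) hull [[252, 239], [253, 258], [247, 269], [240, 270], [235, 257]]
top 13.5 [[347, 222], [347, 223], [346, 224], [341, 224], [342, 225], [346, 225], [347, 226], [348, 225], [350, 225], [349, 224], [349, 222]]
-15 scene rim u 230.2-242.0 vmax 266.7 (at u 236.7) top u 339.6-351.9 vmax 234.6
-10 scene rim u 233.0-244.9 vmax 268.8 (at u 238.6) top u 339.6-351.9 vmax 231.1
-5 scene rim u 235.9-247.8 vmax 270.7 (at u 241.6) top u 339.7-351.9 vmax 227.5
0 scene rim u 238.8-250.8 vmax 272.5 (at u 244.5) top u 339.7-352.0 vmax 223.9
5 scene rim u 241.8-253.7 vmax 274.1 (at u 247.5) top u 339.9-352.1 vmax 220.2
10 scene rim u 244.7-256.6 vmax 275.5 (at u 249.4) top u 340.1-352.3 vmax 216.4
```

Nearly upright. Pressing a little more so the mouth beds flat on the mat, then tightening the grip.

Scaled: 0.003 m is 0.03, -0.002 m is -0.02.

jog_arm([
  [[-0.01, 0, 0.01], 0, 0.04],
  [[-0.02, 0, 0.02], 0, 0.04],
  [[-0.02, 0, 0.03], 0, 0.04],
  [[-0.02, 0, 0.03], 0, 0.04],
  [[-0.02, 0, 0.03], 0, 0.04],
], clamp_n=3)

```text
time: 10.05
ee_pos: [0.5739, -0.2319, 0.1283]
eef_rot: [1.0, -0.018, -0.0, -0.0]
ft_force: [-0.4, 0.8, 2.1]
width: 0.0502
grip_force: 3.0
```

```bash
python3 look.py 180 180 310 160
```

```text
F [-0.45  0.79  2.06] T [0.16  0.18  0.027] w 0.0502 [ 0.5739 -0.2319  0.1283]
183.0 box (54, 58, 20, 33) hull [[250, 238], [253, 258], [248, 268], [240, 270], [234, 258]]
top 10.0 [[348, 223], [346, 225], [341, 225], [342, 226], [343, 225], [344, 226], [348, 226], [349, 225], [349, 223]]
```

jog_arm([
  [[0, 0, 0], 0, 0.03],
  [[0, 0, 0], 0, 0.03],
  [[0, 0, 0], 0, 0.03],
  [[0, 0, 0], 0, 0.03],
], clamp_n=45)

```text
time: 10.55
ee_pos: [0.5739, -0.2319, 0.1284]
eef_rot: [1.0, -0.018, -0.0, 0.0]
ft_force: [-0.9, 0.3, 0.5]
width: 0.0496
grip_force: 45.0
```

```bash
python3 look.py 180 180 310 160; python3 pred.py
```

```text
F [-0.92  0.26  0.52] T [ 0.034  0.182 -0.032] w 0.0496 [ 0.5739 -0.2319  0.1284]
188.0 box (54, 58, 20, 33) hull [[251, 238], [253, 258], [246, 270], [240, 270], [234, 258]]
top 9.0 [[347, 223], [347, 224], [346, 225], [341, 225], [342, 226], [343, 225], [344, 226], [345, 226], [346, 225], [347, 226], [349, 226], [348, 225], [349, 224], [349, 223]]
-15 scene rim u 229.7-241.5 vmax 266.9 (at u 236.2) top u 339.4-351.7 vmax 235.4
-10 scene rim u 232.5-244.4 vmax 268.9 (at u 238.1) top u 339.4-351.7 vmax 232.0
-5 scene rim u 235.4-247.3 vmax 270.9 (at u 241.1) top u 339.5-351.7 vmax 228.4
0 scene rim u 238.3-250.3 vmax 272.7 (at u 244.0) top u 339.6-351.8 vmax 224.7
5 scene rim u 241.3-253.2 vmax 274.3 (at u 246.9) top u 339.7-351.9 vmax 221.0
10 scene rim u 244.2-256.0 vmax 275.7 (at u 248.9) top u 339.9-352.1 vmax 217.3
```

jog_arm([
  [[0, 0, -0.1], 0, 0.03],
  [[0, 0, -0.3], 0, 0.03],
  [[0, 0, -0.6], 0, 0.03],
  [[0, 0, -0.9], 0, 0.03],
  [[0, 0, -1.2], 0, 0.03],
  [[0, 0, -1.5], 0, 0.03],
  [[0, 0, -1.6], 0, 0.03],
  [[0, 0, -1.6], 0, 0.03],
  [[0, 0, -1.6], 0, 0.03],
], clamp_n=45)

```text
time: 11.65
ee_pos: [0.5736, -0.2317, 0.287]
eef_rot: [1.0, -0.018, -0.001, -0.0]
ft_force: [-0.6, -0.8, -2.7]
width: 0.0498
grip_force: 45.0
```

```bash
python3 - <<'E'
from h import *
print(tool([.577,.194,.288]))
c=imaging.camera("scene"); a=cv2.resize(c["img"][150:280,190:310],(554,600),interpolation=2)
cv2.imwrite("pics/up.png",a[...,::-1])
E
python3 look.py 180 150 310 160; python3 pred.py
```

```text
(array([-0.0116, -0.4256, -0.0007]), np.float64(-0.0351))
F [-0.67  0.44 -2.06] T [ 0.047  0.017 -0.038] w 0.0498 [ 0.5734 -0.2317  0.2866]
341.0 box (48, 51, 23, 40) hull [[247, 201], [250, 226], [244, 239], [236, 240], [228, 229], [229, 222]]
top 36.5 [[359, 214], [359, 215], [358, 216], [357, 216], [356, 217], [350, 217], [350, 219], [364, 219], [363, 218], [363, 217], [362, 216], [362, 215], [360, 215]]
-15 scene rim u 224.8-237.9 vmax 236.8 (at u 232.0) top u 347.8-361.9 vmax 230.2
-10 scene rim u 227.9-241.1 vmax 239.0 (at u 235.2) top u 347.8-361.8 vmax 226.3
-5 scene rim u 231.1-244.4 vmax 241.1 (at u 237.4) top u 347.8-361.8 vmax 222.3
0 scene rim u 234.4-247.6 vmax 243.0 (at u 240.6) top u 347.9-361.8 vmax 218.1
5 scene rim u 237.6-250.8 vmax 244.6 (at u 243.9) top u 348.1-362.0 vmax 213.9
10 scene rim u 240.9-254.0 vmax 246.1 (at u 246.0) top u 348.3-362.2 vmax 209.6
```

View pics/up.png

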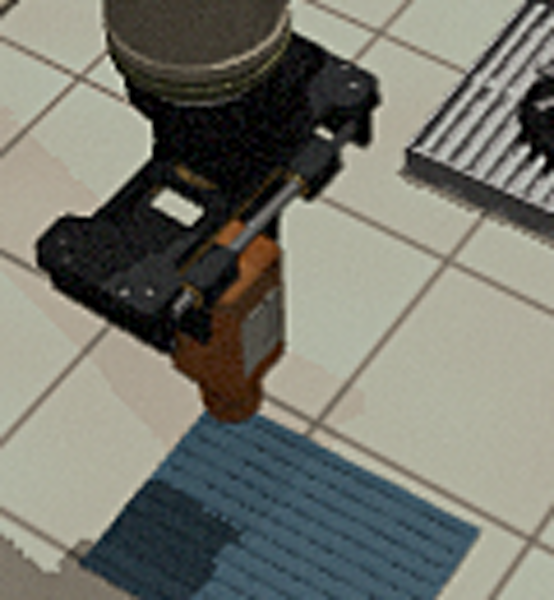

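The bottle hangs upright with its mouth down at (232,405) in the crop, and the numbers fit 0 ± 2°. Moving over the rinser.

Scaled: -0.4256 m is -4.256, -0.0116 m is -0.116.

jog_arm([
  [[0, -0.2, 0], 0, 0.03],
  [[0, -0.6, 0], 0, 0.03],
  [[-0.02, -1, 0], 0, 0.03],
  [[-0.04, -1.45, 0], 0, 0.03],
  [[-0.06, -1.9, 0], 0, 0.03],
  [[-0.08, -2.35, 0], 0, 0.03],
  [[-0.1, -2.8, 0], 0, 0.03],
  [[-0.116, -3.25, 0], 0, 0.03],
  [[-0.116, -3.65, 0], 0, 0.03],
  [[-0.116, -4, 0], 0, 0.03],
  [[-0.116, -4.2, 0], 0, 0.03],
  [[-0.116, -4.256, 0], 0, 0.03],
], clamp_n=45)

```text
time: 13.1
ee_pos: [0.5766, 0.197, 0.2879]
eef_rot: [1.0, -0.016, -0.001, -0.0]
ft_force: [-0.7, -0.5, -1.8]
width: 0.0494
grip_force: 45.0
```

jog_arm([
  [[0, 0, 0.1], 0, 0.03],
  [[0, 0, 0.2], 0, 0.03],
  [[0, 0, 0.3], 0, 0.03],
  [[0, 0, 0.3], 0, 0.03],
  [[0, 0, 0.3], 0, 0.03],
], clamp_n=45)

```text
time: 13.6
ee_pos: [0.5775, 0.193, 0.2582]
eef_rot: [1.0, -0.018, -0.0, 0.0]
ft_force: [-0.1, 0.6, -1.7]
width: 0.0498
grip_force: 45.0
```

```bash
python3 - <<'E'
from h import *
s=r.read_state();print(tool([.577,.194,.2]))
c=imaging.camera("scene"); a=cv2.resize(c["img"][60:210,250:380],(520,600),interpolation=2)
cv2.imwrite("pics/over.png",a[...,::-1])
E
```

```text
(array([-0.0005, -0.001 ,  0.0582]), np.float64(-0.0363))
```

View pics/over.png

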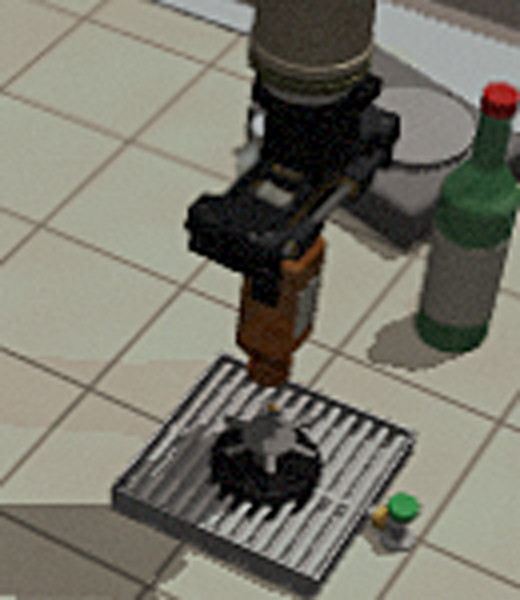

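Mouth at (270,372) is directly above the jet tip at (271,407). Descending over the jet, stopping short of the platen.

jog_arm([
  [[0, -0.01, 0.1], 0, 0.03],
  [[0, -0.01, 0.25], 0, 0.03],
  [[0, -0.01, 0.4], 0, 0.03],
  [[0, -0.01, 0.55], 0, 0.03],
  [[0, -0.01, 0.65], 0, 0.03],
  [[0, -0.01, 0.68], 0, 0.03],
  [[0, -0.01, 0.68], 0, 0.03],
], clamp_n=45)

```text
time: 14.35
ee_pos: [0.5773, 0.1948, 0.1901]
eef_rot: [1.0, -0.018, -0.0, 0.0]
ft_force: [-0.7, -0.2, -1.6]
width: 0.0496
grip_force: 45.0
```

jog_arm([
  [[0, 0, 0.03], 0, 0.03],
  [[0, 0, 0.06], 0, 0.03],
  [[0, 0, 0.09], 0, 0.03],
  [[0, 0, 0.12], 0, 0.03],
  [[0, 0, 0.12], 0, 0.03],
], clamp_n=45)

```text
time: 14.85
ee_pos: [0.5778, 0.195, 0.1788]
eef_rot: [1.0, -0.018, 0.0, -0.0]
ft_force: [-0.8, -0.5, 3.4]
width: 0.0495
grip_force: 45.0
```

jog_arm([
  [[0, 0, 0.03], 0, 0.03],
  [[0, 0, 0.06], 0, 0.03],
  [[0, 0, 0.09], 0, 0.03],
  [[0, 0, 0.12], 0, 0.03],
  [[0, 0, 0.12], 0, 0.03],
], clamp_n=45)

```text
time: 15.35
ee_pos: [0.5779, 0.1951, 0.1675]
eef_rot: [1.0, -0.018, 0.001, -0.0]
ft_force: [-1.2, -1.2, 9.1]
width: 0.0496
grip_force: 45.0
```

jog_arm([
  [[0, 0, 0.01], 0, 0.03],
  [[0, 0, 0.02], 0, 0.03],
  [[0, 0, 0.02], 0, 0.03],
], clamp_n=45)

```text
time: 15.65
ee_pos: [0.578, 0.1951, 0.1659]
eef_rot: [1.0, -0.018, 0.001, -0.0]
ft_force: [-2.4, -0.8, 10.5]
width: 0.0494
grip_force: 45.0
```

jog_arm([
  [[0, 0, 0.01], 0, 0.03],
  [[0, 0, 0.01], 0, 0.03],
], clamp_n=45)

```text
time: 15.85
ee_pos: [0.578, 0.195, 0.1649]
eef_rot: [1.0, -0.018, 0.001, -0.0]
ft_force: [-3.0, -2.2, 11.1]
width: 0.0501
grip_force: 45.0
```

jog_arm([
  [[0, 0, 0.01], 0, 0.03],
  [[0, 0, 0.01], 0, 0.03],
], clamp_n=55)

```text
time: 16.05
ee_pos: [0.578, 0.1951, 0.1642]
eef_rot: [1.0, -0.018, 0.001, -0.0]
ft_force: [-2.1, -1.3, 11.0]
width: 0.0497
grip_force: 55.0
```

jog_arm([
  [[0, 0, 0.01], 0, 0.03],
  [[0, 0, 0.01], 0, 0.03],
], clamp_n=55)

```text
time: 16.25
ee_pos: [0.5782, 0.1951, 0.164]
eef_rot: [1.0, -0.018, 0.001, -0.0]
ft_force: [-5.2, -2.0, 17.7]
width: 0.0496
grip_force: 55.0
```

jog_arm([
  [[0, 0, 0.01], 0, 0.03],
  [[0, 0, 0.01], 0, 0.03],
  [[0, 0, 0.01], 0, 0.03],
], clamp_n=55)

```text
time: 16.55
ee_pos: [0.5784, 0.1951, 0.164]
eef_rot: [1.0, -0.018, 0.002, -0.0]
ft_force: [-6.6, -2.7, 24.2]
width: 0.0496
grip_force: 55.0
```

```bash
python3 - <<'E'
from h import *
a=cv2.resize(imaging.camera("scene")["img"][90:210,260:370],(440,480),interpolation=2)
b=cv2.resize(imaging.camera("top")["img"][150:270,145:235],(360,480),interpolation=2)
cv2.imwrite("pics/end.png",np.hstack([a,b])[...,::-1])
s=r.read_state();print(s["ft_force"],s["torque"],s["ee_pos"])
E
python3 look.py 250 80 150 180; sed -i 's/\.127/.1214/' pred.py; python3 pred.py
```

```text
[-5.74726789 -2.93882057 25.85743555] [-1.07611848  1.97369704 -0.03110463] [0.57843019 0.19513521 0.16397894]
F [-5.75 -2.94 25.86] T [-1.076  1.974 -0.031] w 0.0494 [0.5784 0.1951 0.164 ]
106.0 box (58, 77, 18, 14) hull [[325, 163], [320, 170], [308, 165], [312, 157]]
top 7.0 [[194, 198], [195, 199], [195, 200], [196, 201], [196, 202], [197, 202], [197, 198]]
-15 scene rim u 303.3-313.2 vmax 172.1 (at u 309.2) top u 190.8-203.6 vmax 229.5
-10 scene rim u 305.7-315.8 vmax 173.6 (at u 311.8) top u 191.3-204.0 vmax 226.1
-5 scene rim u 308.2-318.4 vmax 174.9 (at u 313.6) top u 191.7-204.4 vmax 222.6
0 scene rim u 310.7-321.0 vmax 176.1 (at u 316.2) top u 192.0-204.7 vmax 219.0
5 scene rim u 313.3-323.7 vmax 177.1 (at u 318.8) top u 192.3-205.0 vmax 215.4
10 scene rim u 315.9-326.3 vmax 178.0 (at u 320.6) top u 192.5-205.2 vmax 211.7
```

View pics/end.png

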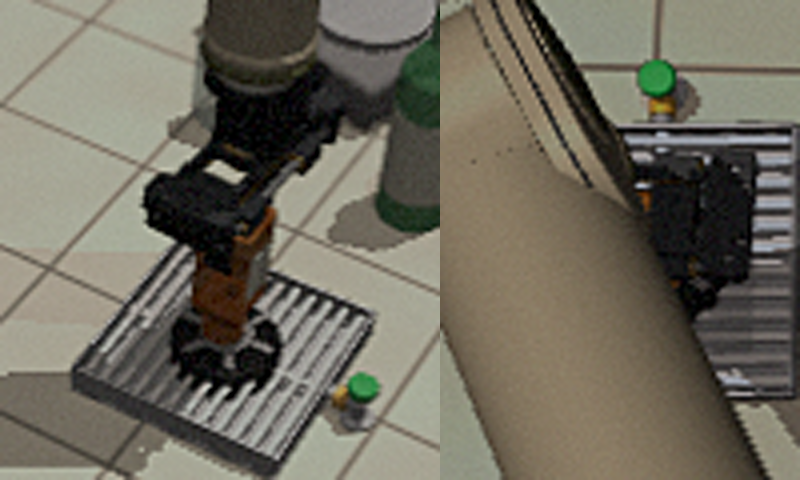

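The end picture shows the bottle straight upside down, its mouth at (222,338) on the platen and the neck around the jet. The platen stopped at the expected height (mouth at about 40 mm) and the force rose steeply there, so it is fully down. Handing in.

```bash
python3 -c "
from bench import r, imaging
print(r.close_job())"
```

```text
the job is handed in; nothing more can be done
None
```

The job is handed in at about 17 s: the bottle is held upside down (within about 2° by the cameras) over the jet, pressing the platen down on its stop with about 26 N, and nothing else on the bench was touched as far as I could see.

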